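# Put the bearing-press drifts back in their dishes

### The job

The four aluminium bearing-press drifts were left stacked in a tower on the bench after the last wheel job. Take the tower apart and set each drift down, without dropping it, flat on the floor of its own shallow round dish: the smallest drift in the smallest dish, and so on in order of size up to the largest in the largest. Leave the grease jar and the screwdriver where they are.

Things in the scene. Friction and masses are not known exactly. Their poses are not given: they have to be found in the camera images.
- drift_xl: Largest drift: aluminium disc, 68 mm in diameter, 16 mm thick, dark 13 mm spot on top. Origin: centre of underside, z up; yaw means nothing. Starts at the bottom of the tower, underside 0 mm above the bench, flat, centred to a few mm. Grip across its diameter from above, fingertips 6 to 8 mm above its underside (clears the wider disc below and the dish's rim).
- drift_l: Second largest drift: aluminium disc, 56 mm in diameter, 16 mm thick, dark 13 mm spot on top. Origin: centre of underside, z up; yaw means nothing. Starts second from the bottom of the tower, underside 16 mm above the bench, flat, centred to a few mm. Grip across its diameter from above, fingertips 6 to 8 mm above its underside (clears the wider disc below and the dish's rim).
- drift_m: Second smallest drift: aluminium disc, 44 mm in diameter, 16 mm thick, dark 13 mm spot on top. Origin: centre of underside, z up; yaw means nothing. Starts third from the bottom of the tower, underside 32 mm above the bench, flat, centred to a few mm. Grip across its diameter from above, fingertips 6 to 8 mm above its underside (clears the wider disc below and the dish's rim).
- drift_s: Smallest drift: aluminium disc, 32 mm in diameter, 16 mm thick, dark 13 mm spot on top. Origin: centre of underside, z up; yaw means nothing. Starts at the top of the tower, underside 48 mm above the bench, flat, centred to a few mm. Grip across its diameter from above, fingertips 6 to 8 mm above its underside (clears the wider disc below and the dish's rim).
- dish_xl: The largest dish, for the largest drift: a shallow round grey plastic dish with a black floor fixed to the bench, 94 mm in diameter outside, 84 mm inside (8 mm free all round its drift). Its flat inner floor is 6 mm above the bench, its 5 mm thick rim 10 mm above the bench (4 mm above the floor). Origin: centre of its underside, on the bench; z up; its yaw means nothing.
- dish_l: The second largest dish, for the second largest drift: a shallow round grey plastic dish with a black floor fixed to the bench, 82 mm in diameter outside, 72 mm inside (8 mm free all round its drift). Its flat inner floor is 6 mm above the bench, its 5 mm thick rim 10 mm above the bench (4 mm above the floor). Origin: centre of its underside, on the bench; z up; its yaw means nothing.
- dish_m: The second smallest dish, for the second smallest drift: a shallow round grey plastic dish with a black floor fixed to the bench, 70 mm in diameter outside, 60 mm inside (8 mm free all round its drift). Its flat inner floor is 6 mm above the bench, its 5 mm thick rim 10 mm above the bench (4 mm above the floor). Origin: centre of its underside, on the bench; z up; its yaw means nothing.
- dish_s: The smallest dish, for the smallest drift: a shallow round grey plastic dish with a black floor fixed to the bench, 58 mm in diameter outside, 48 mm inside (8 mm free all round its drift). Its flat inner floor is 6 mm above the bench, its 5 mm thick rim 10 mm above the bench (4 mm above the floor). Origin: centre of its underside, on the bench; z up; its yaw means nothing.
- grease_jar: Bystander: an upright black grease jar with a paper band and a white screw lid, 64 mm in diameter and 62 mm tall, loose. Origin: centre of its underside; z up.
- screwdriver: Bystander: a screwdriver with a blue handle lying loose on the bench to the right of the work, 200 mm long, below 40 mm high. Origin: on its underside near the middle of its length; x along the shaft from handle to tip.
Not all that is in view belongs to the job. Leave any pink or yellow look-alike of the drift_m alone.

How it is judged:
At the end, for the whole second after the job is handed in: Each of the four drifts lies flat (within 0.06 rad) on the floor of the dish of its own size rank, inside the rim (centres within 10 mm, underside 4 to 8.5 mm above the dish's underside), at rest and let go (horizontal distance between drift_xl and dish_xl below 0.01 m and z of drift_xl in the frame of dish_xl between 0.004 and 0.0085 m and angle between each of drift_xl, drift_l, drift_m, drift_s's own z axis and vertical below 0.06 rad and linear speed of each of drift_xl, drift_l, drift_m, drift_s below 0.02 m/s and contact force between the fingers and drift_xl below 0.05 N and horizontal distance between drift_l and dish_l below 0.01 m and z of drift_l in the frame of dish_l between 0.004 and 0.0085 m and contact force between the fingers and drift_l below 0.05 N and horizontal distance between drift_m and dish_m below 0.01 m and z of drift_m in the frame of dish_m between 0.004 and 0.0085 m and contact force between the fingers and drift_m below 0.05 N and horizontal distance between drift_s and dish_s below 0.01 m and z of drift_s in the frame of dish_s between 0.004 and 0.0085 m and contact force between the fingers and drift_s below 0.05 N); the robot touches nothing.
It fails at once if a drift is dropped (falls free faster than 0.6 m/s, a fall of about 2 cm) ((linear speed of drift_xl above 0.6 m/s and contact force between drift_xl and anything else below 0.02 N) or (linear speed of drift_l above 0.6 m/s and contact force between drift_l and anything else below 0.02 N) or (linear speed of drift_m above 0.6 m/s and contact force between drift_m and anything else below 0.02 N) or (linear speed of drift_s above 0.6 m/s and contact force between drift_s and anything else below 0.02 N)).
It fails at once if the grease jar is pushed more than 15 mm from its place or knocked over (distance of grease_jar from where it was at the start of the episode above 0.015 m or angle between grease_jar's own z axis and vertical above 0.3 rad).
It fails at once if the screwdriver is pushed more than 15 mm from its place (distance of screwdriver from where it was at the start of the episode above 0.015 m).
It also fails if it takes over 96 s, if anything falls off the work surface, if the arm or the gripper's body presses on something with over 40 N, if the wrist force passes 120 N, or if a joint passes its speed limit or range.

### The arm

A 6-joint arm with a two-finger parallel gripper is mounted at the origin on the work surface. World frame = base frame: x ahead of the robot, y to its left, z up, the work surface at z = 0. Lengths are in m, angles in rad, forces in N, time in s.
With the tool pointing down it reaches from about 0.35 to 0.925 m from the base axis. Payload 6.4 kg.
Tool frame: the origin (TCP) lies midway between the tips of the shut fingers; the grasp point (between the pads) lies 19 mm behind it (ctrl.hold_point_z is the distance from the TCP to the grasp point, in m); z points along the fingers, y is the direction in which the jaws open and shut (so a half turn about z gives the same grasp; the last joint's range is limited). The gripper opens to 94 mm and grips with 3 to 60 N. Pads are 16 mm wide; open, the fingers measure 119 mm over their backs; the gripper's body (75 mm by 177 mm) begins 78 mm behind the grasp point.
Start: joints at [1.077, 0.245, 1.558, -0, 1.339, -0.174], TCP at [0.204, 0.617, 0.205] pointing down, gripper open.
Joint ranges: [-3.13, 3.13], [-1.02, 2.26], [0.13, 2.54], [-0.95, 4.09], [0.21, 2.88], [-2.74, 2.74]. Speed limits (rad/s): [2.57, 2.57, 3.14, 3.14, 3.14, 3.14].

### API

Orientations are given as a rotation vector (axis times angle).
In Python, from workcell import ctrl gives the robot as it stands.
- The arm moves only by the tool step_arm, never from a script. Its argument "targets" is a list of rows, each an object of numbers: "jaw": the closure in counts, from 0 (fully open) to 255 (shut); "tx", "ty", "tz": the shift along the tool's x, y, z in cm; "roll": the turn about the tool's z in units of 8 degrees (1.0 is 8 degrees). A call has 1 to 10 rows; each row is the pose to reach, as a shift and turn from the pose measured when the call began, along the tool's axes at that moment; what a row does not reach only later rows make up. A row lasts 1/8 s, in which the tool goes at most 62.5 mm and 10.7 degrees, less where a joint would pass 70% of its speed; a pose out of reach is approached as far as the arm can. A call with a gripper value outside its range is refused whole. The fingers move at their own pace and stop on an object; the grip force is fixed at half the most. Time passes only in rows, so rows that repeat a pose let the fingers close. It gives the time, the measured TCP pose, the force and the opening at its end, in the units of the state.
- ctrl.get_obs(): the state, without advancing time (a new reading comes with each control period).
- ctrl.capture(name): name is "side" or "top"; returns a dict with "img" (480x640x3 uint8, red, green, blue), "fx", "fy", "cx", "cy" (pixels), "world_to_cam" (4x4, takes a point from world to camera coordinates). Camera axes: x right, y up, looking along -z (the intrinsics and any distortion apply to the point x, -y, -z); pixel columns grow to the right and rows downward; lengths in m; the calibration is good to about 2 mm. A picture is of the moment at which its call begins. There is no depth.
- ctrl.sign_off(): hands the job in, once; it reports no verdict.
Trained networks look in a picture, given as the dict that the camera call returned (one of the last four; its "shot" number tells which), for a name from the list of things; names that differ only in an ending like _2 or _b are one class to them, and where a whole thing is asked for, a point or a joint stands for the part that bears it (a point fixed in the world has none). Each returns a list of dicts, best first, with "p" (0 to 1); they miss things now and then, are a little off and sometimes report something else, mostly with a low value. They report only what shows in the picture. A call takes as long as a camera call. They do not tell look-alikes from the thing itself.
- ctrl.spot_in(picture, thing): "position" ([column, row] in pixels, amid what is visible of it).
- ctrl.pinpoint(picture, thing): "position" ([column, row] in pixels: a listed point, or the origin of a listed thing).
The state is a dict: "clock": time; "qpos": joint angles; "dq": joint speeds; "joint_efforts": joint torques, N m; "eef_pos": TCP position; "eef_rot": TCP orientation; "wrist_force": force on the tool from outside, world axes, zero at the start; "wrist_torque": the same for the moment, N m; "grip_width": opening from 0.0 (shut) to 1.0 (fully open).
Only numpy, scipy, OpenCV 4.12 (cv2) and the standard library are available. Lean on these libraries where they do the work, as an engineer would, in place of code of your own. Each camera call takes 0.05 s, during which the arm holds its last target. There are 200 camera calls.

## Working session

There is one attempt and no reset: what is moved stays moved. The work goes in short steps, Python scripts to look and compute and a tool call to move; the robot and the scene stay as the last step left them, time stands still between calls to the robot, and variables do not carry over. Pictures are saved under pics/ and viewed, about 12 in all and at most 16, crops included, and the job is handed in when it is done.

Besides the shell and the picture viewer there is one more tool, called after "Call:" in YAML: its name, and indented under it one key for each argument. step_arm: Moves the arm, as the interface text tells. Its arguments: {"type":"object","properties":{"targets":{"type":"array","items":{"type":"object","properties":{"jaw":{"type":"number"},"tx":{"type":"number"},"ty":{"type":"number"},"tz":{"type":"number"},"roll":{"type":"number"}}}}},"required":["targets"]}

```bash
mkdir -p pics
cat > h.py <<'E'
import numpy as np, cv2
from scipy.spatial.transform import Rotation as R
from workcell import ctrl
def proj(p,c):
    q=c["world_to_cam"]@np.r_[p,1]; return np.array([c["cx"]+c["fx"]*q[0]/-q[2], c["cy"]+c["fy"]*-q[1]/-q[2]])
def back(px,c,z):
    M=np.array(c["world_to_cam"]); d=np.array([(px[0]-c["cx"])/c["fx"],-(px[1]-c["cy"])/c["fy"],-1])
    Rm=M[:3,:3]; o=-Rm.T@M[:3,3]; d=Rm.T@d; return o+d*(z-o[2])/d[2]
def save(c,n): cv2.imwrite(f"pics/{n}.png",c["img"][:,:,::-1])
E
python3 - <<'E'
from h import *
o=ctrl.get_obs(); print(o["eef_pos"],o["eef_rot"],o["clock"],o["grip_width"]); print(R.from_rotvec(o["eef_rot"]).as_matrix().round(3))
Z=dict(drift_xl=0,drift_l=.016,drift_m=.032,drift_s=.048,dish_xl=0,dish_l=0,dish_m=0,dish_s=0,grease_jar=0,screwdriver=0)
for n in("top","side"):
    c=ctrl.capture(n); save(c,n+"0"); print(n,[k for k in c],(-np.array(c["world_to_cam"])[:3,:3].T@np.array(c["world_to_cam"])[:3,3]).round(3))
    for t,z in Z.items():
        for r in ctrl.pinpoint(c,t)[:3]: print(t,np.round(r["position"]),round(r["p"],2),back(r["position"],c,z).round(4)[:2])
E
```

```text
[0.20406721 0.61653021 0.20438327] [-5.00114057e-01 -3.10089761e+00  2.73238017e-03] 0.0 1.0027014365648979
[[-0.949  0.314 -0.001]
 [ 0.314  0.949 -0.002]
 [ 0.    -0.002 -1.   ]]
top ['img', 'fx', 'fy', 'cx', 'cy', 'world_to_cam', 'shot'] [ 0.466 -0.061  1.218]
drift_xl [294. 266.] 0.57 [ 0.4961 -0.0136]
drift_xl [465. 234.] 0.16 [ 0.5671 -0.4219]
drift_l [262. 308.] 0.79 [0.3992 0.06  ]
drift_l [342. 244.] 0.73 [ 0.5456 -0.1264]
drift_l [295. 264.] 0.62 [ 0.5001 -0.0157]
drift_m [262. 308.] 0.79 [0.4001 0.0583]
drift_m [342. 244.] 0.73 [ 0.5445 -0.1255]
drift_m [295. 264.] 0.62 [ 0.4996 -0.0163]
drift_s [262. 308.] 0.79 [0.401  0.0567]
drift_s [342. 244.] 0.73 [ 0.5435 -0.1247]
drift_s [295. 264.] 0.62 [ 0.4992 -0.0169]
dish_xl [388. 275.] 0.76 [ 0.4718 -0.2356]
dish_l [207. 285.] 0.9 [0.4529 0.1906]
dish_l [185. 195.] 0.77 [0.6656 0.2427]
dish_l [349. 198.] 0.63 [ 0.6547 -0.1459]
dish_m [207. 285.] 0.9 [0.4529 0.1906]
dish_m [185. 195.] 0.77 [0.6656 0.2427]
dish_m [349. 198.] 0.63 [ 0.6547 -0.1459]
dish_s [207. 285.] 0.9 [0.4529 0.1906]
dish_s [185. 195.] 0.77 [0.6656 0.2427]
dis
[... 433 characters left out ...]
285. 280.] 0.81 [ 0.5867 -0.0118]
drift_m [342. 276.] 0.67 [ 0.4904 -0.033 ]
drift_s [339. 291.] 0.93 [0.4918 0.0136]
drift_s [285. 280.] 0.81 [0.5833 0.0007]
drift_s [342. 276.] 0.67 [ 0.4895 -0.0199]
dish_xl [359. 212.] 0.9 [ 0.4754 -0.2296]
dish_l [348. 399.] 0.86 [0.4609 0.1727]
dish_l [200. 429.] 0.77 [0.6627 0.2427]
dish_l [264. 232.] 0.64 [ 0.6556 -0.1488]
dish_m [348. 399.] 0.86 [0.4609 0.1727]
dish_m [200. 429.] 0.77 [0.6627 0.2427]
dish_m [264. 232.] 0.64 [ 0.6556 -0.1488]
dish_s [348. 399.] 0.86 [0.4609 0.1727]
dish_s [200. 429.] 0.77 [0.6627 0.2427]
dish_s [264. 232.] 0.64 [ 0.6556 -0.1488]
grease_jar [257. 331.] 0.69 [0.6187 0.0739]
screwdriver [329. 150.] 0.81 [ 0.5621 -0.4335]
```

View pics/top0.png

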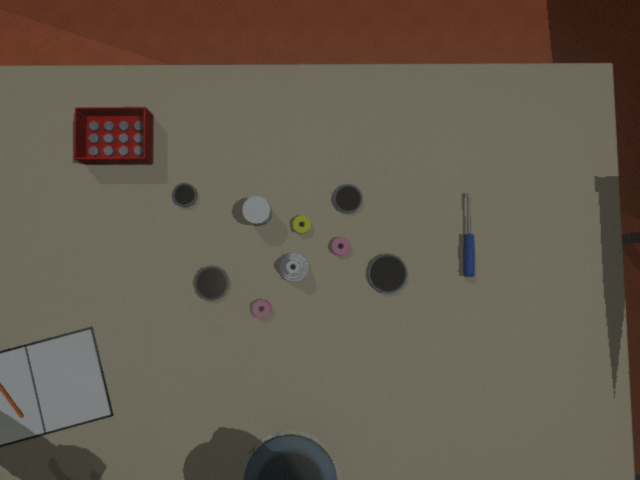

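View pics/side0.png

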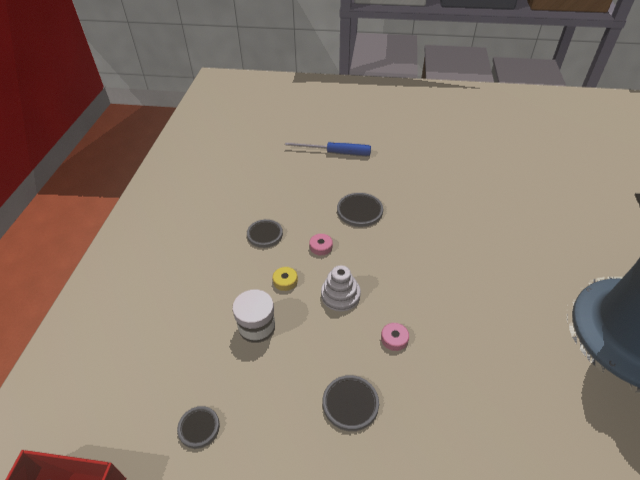

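Top view: the tower's spot is at (293,267), a sharp stack of silver rings. The things that could be mistaken for it are pink (340,246), pink (261,309) and yellow (302,224), plus the studs in the red box (115,138). The dishes are xl (388,273), l (211,283), m (348,198) and s (185,195). I choose the silver tower at top (293,267) / side (341,273), and will refine the dishes by segmenting their dark floors.

```bash
cat >> h.py <<'E'
def dark(c,px,w,thr=75):
    """centroid and area of the dark, unsaturated blob nearest px"""
    x,y=np.round(px).astype(int); im=c["img"][y-w:y+w+1,x-w:x+w+1]
    g=im.max(2); m=(g<thr).astype(np.uint8)
    n,l,s,ce=cv2.connectedComponentsWithStats(m); 
    k=min((k for k in range(1,n) if s[k,4]>4),key=lambda k:np.hypot(*(ce[k]-w)))
    return ce[k]+[x-w,y-w],s[k,4],m
def circ(img,c,p,r,col,s,o):
    pts=np.array([(proj([p[0]+r*np.cos(a),p[1]+r*np.sin(a),p[2]],c)-o+.5)*s for a in np.linspace(0,6.3,60)])
    cv2.polylines(img,[np.round(pts).astype(int)],True,col,1)
def crop(c,ctr,w,s):
    o=np.round(ctr).astype(int)-w; im=c["img"][o[1]:o[1]+2*w,o[0]:o[0]+2*w,::-1]
    return cv2.resize(im,None,fx=s,fy=s,interpolation=cv2.INTER_CUBIC),o
E
python3 - <<'E'
from h import *
P=dict(top=dict(xl=(388,273),l=(211,283),m=(348,198),s=(185,195),spot=(293,267)),side=dict(xl=(360,209),l=(350,402),m=(265,233),s=(199,426),spot=(341,273)))
rad=dict(xl=.042,l=.036,m=.030,s=.024)
C={n:ctrl.capture(n) for n in P}; W={}
for n in P:
    for k,px in P[n].items():
        z=.064 if k=="spot" else .006
        u,a,_=dark(C[n],px,10 if k=="spot" else 34); W[n,k]=back(u,C[n],z); print(n,k,u.round(1),a,W[n,k].round(4))
tiles=[]
for n in P:
    row=[]
    for k in ("xl","l","m","s","spot"):
        avg=(W["top",k]+W["side",k])/2; im,o=crop(C[n],P[n][k],34,2.3)
        if k!="spot":
            circ(im,C[n],avg,rad[k],(0,255,0),2.3,o); circ(im,C[n],[*avg[:2],.010],rad[k]+.005,(0,0,255),2.3,o)
        else:
            for i,r in enumerate((.034,.028,.022,.016)): circ(im,C[n],[*avg[:2],.016*(i+1)],r,(0,255,0),2.3,o)
        row.append(im)
    tiles.append(np.hstack(row))
cv2.imwrite("pics/fit.png",np.vstack(tiles)); print(tiles[0].shape)
E
```

```text
top xl [385.8 273.3] 1242 [ 0.4758 -0.2292  0.006 ]
top l [210.2 283. ] 900 [0.4578 0.1814 0.006 ]
top m [346.5 198.7] 665 [ 0.6534 -0.1392  0.006 ]
top s [184.2 195.1] 464 [0.6651 0.2436 0.006 ]
top spot [292.4 266.2] 21 [ 0.4933 -0.0125  0.064 ]
side xl [359.6 207.9] 850 [ 0.4748 -0.2359  0.006 ]
side l [350.3 401.8] 1703 [0.4567 0.1787 0.006 ]
side m [264.3 231.7] 469 [ 0.6536 -0.1453  0.006 ]
side s [197.8 426.2] 809 [0.6654 0.2421 0.006 ]
side spot [340.6 271.6] 21 [ 0.4919 -0.0149  0.064 ]
(156, 780, 3)
```

View pics/fit.png

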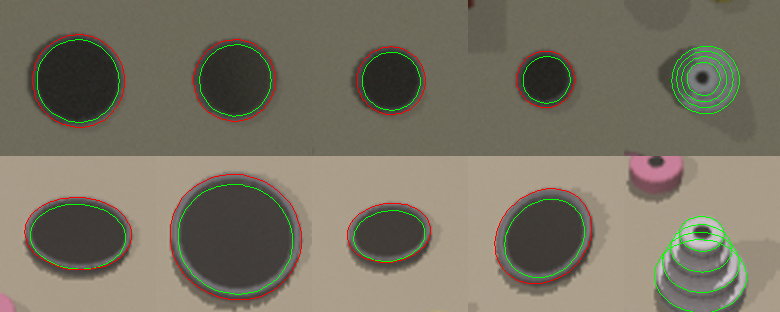

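The overlays fit the four dishes and all four tower rings well, so the silver tower is the right choice. Next I move above it.

```bash
cat >> h.py <<'E'
D=dict(xl=(.4753,-.2330),l=(.4572,.1800),m=(.6535,-.1430),s=(.6652,.2428))
def shift(*pts):
    o=ctrl.get_obs(); Rm=R.from_rotvec(o["eef_rot"]).as_matrix()
    print("t",round(o["clock"],2),"tcp",np.round(o["eef_pos"],4),"grip",round(o["grip_width"]*94,1),"F",np.round(o["wrist_force"],1))
    for p in pts: print(p,(Rm.T@(np.array(p)-o["eef_pos"])*100).round(2))
E
python3 -c "
from h import *
shift((.4926,-.0137,.12),(.4926,-.0137,.055))"
```

```text
t 1.2 tcp [0.2044 0.6171 0.2055] grip 94.0 F [ 0.5 -1.2  0.1]
(0.4926, -0.0137, 0.12) [-47.19 -50.82   8.54]
(0.4926, -0.0137, 0.055) [-47.19 -50.82  15.04]
```

Call:
step_arm:
  targets:
    - {"tx": -47.2,"ty": -50.8,"tz": 8.0,"jaw": 0}
    - {"tx": -47.2,"ty": -50.8,"tz": 8.0,"jaw": 0}
    - {"tx": -47.2,"ty": -50.8,"tz": 8.0,"jaw": 0}
    - {"tx": -47.2,"ty": -50.8,"tz": 8.0,"jaw": 0}
    - {"tx": -47.2,"ty": -50.8,"tz": 8.0,"jaw": 0}
    - {"tx": -47.2,"ty": -50.8,"tz": 8.0,"jaw": 0}
    - {"tx": -47.2,"ty": -50.8,"tz": 8.0,"jaw": 0}
    - {"tx": -47.2,"ty": -50.8,"tz": 8.0,"jaw": 0}
    - {"tx": -47.2,"ty": -50.8,"tz": 8.0,"jaw": 0}
    - {"tx": -47.2,"ty": -50.8,"tz": 8.0,"jaw": 0}

```text
$.targets[0]: bad value
```

```bash
python3 -c "
from h import *
shift((.4926,-.0137,.12))"
```

```text
t 1.2 tcp [0.2044 0.6171 0.2055] grip 94.0 F [ 0.5 -1.2  0.1]
(0.4926, -0.0137, 0.12) [-47.19 -50.82   8.54]
```

Call:
step_arm:
  targets:
    - {"tx": -4,"ty": -4.3,"tz": 0.7,"roll": 0,"jaw": 0}
    - {"tx": -8,"ty": -8.6,"tz": 1.4,"roll": 0,"jaw": 0}
    - {"tx": -12,"ty": -12.9,"tz": 2.1,"roll": 0,"jaw": 0}
    - {"tx": -16,"ty": -17.2,"tz": 2.8,"roll": 0,"jaw": 0}
    - {"tx": -20,"ty": -21.5,"tz": 3.5,"roll": 0,"jaw": 0}

```text
clock: 1.82
eef_pos: [0.3272, 0.3485, 0.1705]
eef_rot: [0.499, 3.101, 0.001]
wrist_force: [0.4, -0.0, 0.0]
grip_width: 0.999
```

```bash
python3 -c "
from h import *
shift((.4926,-.0137,.12))"
```

```text
t 1.82 tcp [0.3272 0.3485 0.1705] grip 93.9 F [ 0.4 -0.   0. ]
(0.4926, -0.0137, 0.12) [-27.07 -29.2    5.05]
```

Call:
step_arm:
  targets:
    - {"tx": -27,"ty": -29.2,"tz": 5,"roll": 0,"jaw": 0}
    - {"tx": -27,"ty": -29.2,"tz": 5,"roll": 0,"jaw": 0}
    - {"tx": -27,"ty": -29.2,"tz": 5,"roll": 0,"jaw": 0}
    - {"tx": -27,"ty": -29.2,"tz": 5,"roll": 0,"jaw": 0}
    - {"tx": -27,"ty": -29.2,"tz": 5,"roll": 0,"jaw": 0}
    - {"tx": -27,"ty": -29.2,"tz": 5,"roll": 0,"jaw": 0}
    - {"tx": -27,"ty": -29.2,"tz": 5,"roll": 0,"jaw": 0}
    - {"tx": -27,"ty": -29.2,"tz": 5,"roll": 0,"jaw": 0}
    - {"tx": -27,"ty": -29.2,"tz": 5,"roll": 0,"jaw": 0}

```text
clock: 2.95
eef_pos: [0.4916, -0.0128, 0.1205]
eef_rot: [0.499, 3.101, 0.001]
wrist_force: [-0.1, 0.5, 0.8]
grip_width: 0.998
```

```bash
python3 -c "
from h import *
shift((.4926,-.0137,.055))
c=ctrl.capture('side'); o=ctrl.get_obs()['eef_pos']; print(proj(o,c)); a,_=crop(c,(340,260),70,5); t=ctrl.capture('top'); save(t,'t1')
cv2.imwrite('pics/c1.png',a[:590])"
```

```text
t 2.95 tcp [ 0.4916 -0.0128  0.1205] grip 93.8 F [-0.1  0.5  0.8]
(0.4926, -0.0137, 0.055) [-0.12 -0.06  6.55]
[341.47972162 249.35268613]
```

View pics/c1.png

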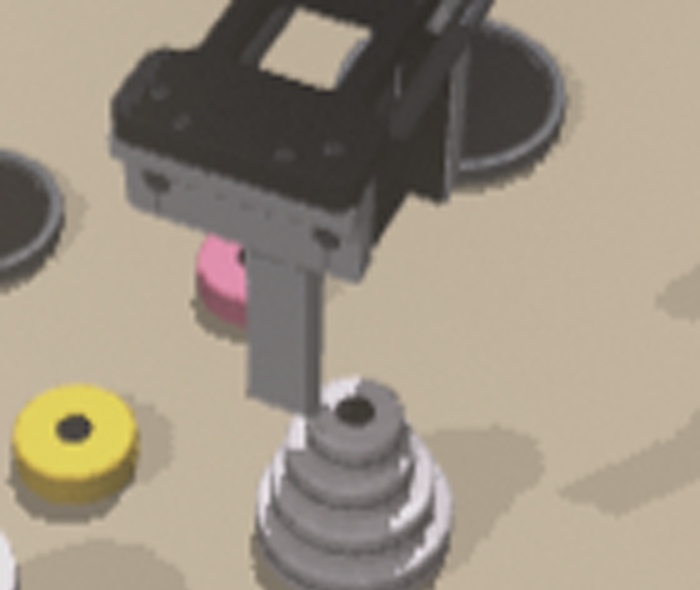

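The fingers straddle the tower: the near tip is at side (327,272), the far one at (357,228), and their midpoint matches the projected TCP (341,249). Next I descend and grip drift_s.

Call:
step_arm:
  targets:
    - {"tx": -0.1,"ty": 0,"tz": 3,"roll": 0,"jaw": 0}
    - {"tx": -0.1,"ty": 0,"tz": 5.5,"roll": 0,"jaw": 0}
    - {"tx": -0.1,"ty": 0,"tz": 6.55,"roll": 0,"jaw": 0}
    - {"tx": -0.1,"ty": 0,"tz": 6.55,"roll": 0,"jaw": 0}
    - {"tx": -0.1,"ty": 0,"tz": 6.55,"roll": 0,"jaw": 255}
    - {"tx": -0.1,"ty": 0,"tz": 6.55,"roll": 0,"jaw": 255}
    - {"tx": -0.1,"ty": 0,"tz": 6.55,"roll": 0,"jaw": 255}
    - {"tx": -0.1,"ty": 0,"tz": 6.55,"roll": 0,"jaw": 255}
    - {"tx": -0.1,"ty": 0,"tz": 6.55,"roll": 0,"jaw": 255}
    - {"tx": -0.1,"ty": 0,"tz": 6.55,"roll": 0,"jaw": 255}

```text
clock: 4.3
eef_pos: [0.4926, -0.0127, 0.0551]
eef_rot: [0.497, 3.101, 0.001]
wrist_force: [0.1, 0.2, 0.2]
grip_width: 0.4
```

```bash
python3 -c "
from h import *
shift((*D['s'],.12),(*D['s'],.014))"
```

```text
t 4.3 tcp [ 0.4926 -0.0127  0.0551] grip 37.6 F [0.1 0.2 0.2]
(0.6652, 0.2428, 0.12) [-8.42 29.67 -6.46]
(0.6652, 0.2428, 0.014) [-8.41 29.66  4.14]
```

Call:
step_arm:
  targets:
    - {"tx": 0,"ty": 0,"tz": 0,"roll": 0,"jaw": 255}
    - {"tx": 0,"ty": 0,"tz": 0,"roll": 0,"jaw": 255}
    - {"tx": 0,"ty": 0,"tz": 0,"roll": 0,"jaw": 255}
    - {"tx": 0,"ty": 0,"tz": 0,"roll": 0,"jaw": 255}
    - {"tx": 0,"ty": 0,"tz": -1,"roll": 0,"jaw": 255}
    - {"tx": 0,"ty": 0,"tz": -3,"roll": 0,"jaw": 255}
    - {"tx": 0,"ty": 0,"tz": -6.5,"roll": 0,"jaw": 255}
    - {"tx": 0,"ty": 0,"tz": -6.5,"roll": 0,"jaw": 255}

```text
clock: 5.3
eef_pos: [0.4949, -0.0133, 0.1234]
eef_rot: [0.496, 3.094, 0.0]
wrist_force: [0.3, -0.2, 0.1]
grip_width: 0.314
```

```bash
python3 -c "
from h import *
shift((*D['s'],.12),(*D['s'],.014))
c=ctrl.capture('side'); a,_=crop(c,(340,270),60,4); t=ctrl.capture('top'); b,_=crop(t,(293,267),40,6)
cv2.imwrite('pics/c2.png',np.hstack([a,b[:480,:320]]))"
```

```text
t 5.3 tcp [ 0.4949 -0.0133  0.1234] grip 29.5 F [ 0.3 -0.2  0.1]
(0.6652, 0.2428, 0.12) [-8.18 29.65  0.44]
(0.6652, 0.2428, 0.014) [-8.1  29.63 11.04]
```

View pics/c2.png

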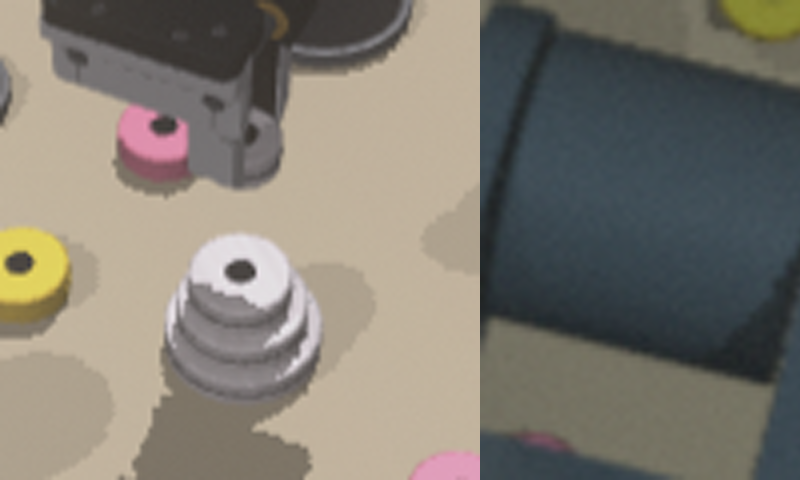

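drift_s is held (its spot at crop (252,133) = side (343,243)). drift_m now tops the tower at crop (240,270) = side (340,277). Next I work out how it sits in the grip.

```bash
python3 -c "
from h import *
c=ctrl.capture('side')
shift((*D['s'],.12),(*D['s'],.013))
o=ctrl.get_obs()['eef_pos']
for px,z in(((343,243),o[2]+.009),((340,277),.048)):
    u,a,_=dark(c,px,5,100); print(u,a,back(u,c,z))"
```

```text
t 5.45 tcp [ 0.4918 -0.0125  0.1192] grip 29.8 F [-0.7  0.2 -0.2]
(0.6652, 0.2428, 0.12) [-8.49 29.67 -0.06]
(0.6652, 0.2428, 0.013) [-8.5  29.67 10.64]
[343.53658537 243.26829268] 41 [ 0.48914714 -0.01862042  0.12823588]
[339.84615385 277.19230769] 26 [ 0.49301224 -0.0159893   0.048     ]
```

```bash
python3 -c "
from h import *
c=ctrl.capture('side'); o=ctrl.get_obs()['eef_pos']
u=proj(o,c); s=14; a,q=crop(c,u,21,s); b=a.copy()
for z in (-.007,.009): circ(b,c,o+[0,0,z],.016,(0,255,0),s,q)
circ(b,c,o+[0,0,.009],.0065,(0,0,255),s,q)
a=cv2.resize(np.hstack([a,b]),(800,400)); cv2.imwrite('pics/c3.png',a)"
```

```text
(no output)
```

View pics/c3.png

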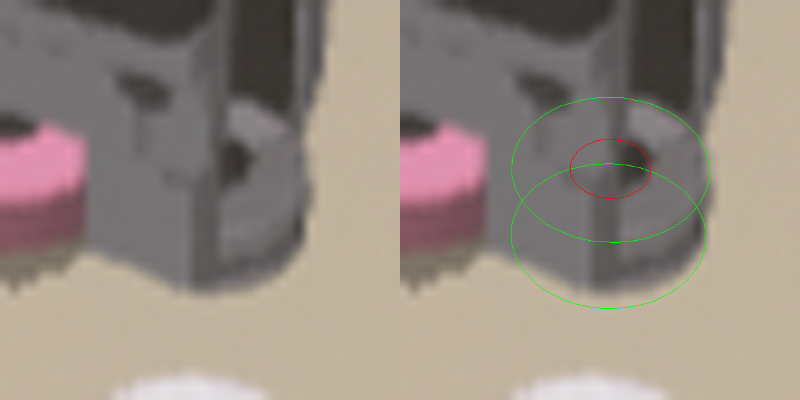

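The disc sits where predicted (spot centre and right edge match within about 2 mm). Next I carry it to dish_s.

Call:
step_arm:
  targets:
    - {"tx": -1,"ty": 3.5,"tz": 0,"roll": 0,"jaw": 255}
    - {"tx": -2.4,"ty": 8.4,"tz": 0,"roll": 0,"jaw": 255}
    - {"tx": -4,"ty": 14,"tz": 0,"roll": 0,"jaw": 255}
    - {"tx": -5.6,"ty": 19.6,"tz": 0,"roll": 0,"jaw": 255}
    - {"tx": -7.2,"ty": 25.2,"tz": 0,"roll": 0,"jaw": 255}
    - {"tx": -8.2,"ty": 28.7,"tz": 2,"roll": 0,"jaw": 255}
    - {"tx": -8.5,"ty": 29.7,"tz": 5,"roll": 0,"jaw": 255}
    - {"tx": -8.5,"ty": 29.7,"tz": 8,"roll": 0,"jaw": 255}
    - {"tx": -8.5,"ty": 29.7,"tz": 8,"roll": 0,"jaw": 255}
    - {"tx": -8.5,"ty": 29.7,"tz": 8,"roll": 0,"jaw": 255}

```text
clock: 6.75
eef_pos: [0.6652, 0.2431, 0.0392]
eef_rot: [-0.497, -3.101, -0.002]
wrist_force: [0.7, 0.5, 0.8]
grip_width: 0.319
```

```bash
python3 -c "
from h import *
shift((*D['s'],.0125))
c=ctrl.capture('side'); o=ctrl.get_obs()['eef_pos']
s=10; a,q=crop(c,(198,420),40,s); b=a.copy()
circ(b,c,[*D['s'],.006],.024,(0,255,0),s,q)
for z in (-.007,.009): circ(b,c,o+[0,0,z],.016,(255,0,0),s,q)
cv2.imwrite('pics/c4.png',cv2.resize(np.hstack([a,b]),(800,400)))"
```

```text
t 6.75 tcp [0.6652 0.2431 0.0392] grip 30.0 F [0.7 0.5 0.8]
(0.6652, 0.2428, 0.0125) [-0.02 -0.03  2.67]
```

View pics/c4.png

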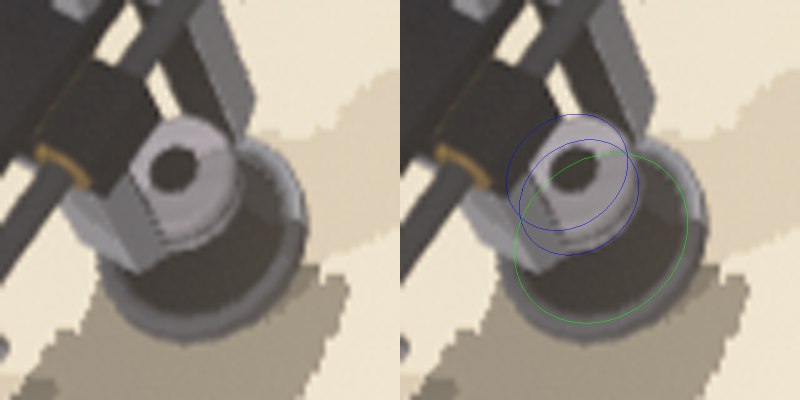

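Disc and dish line up to 1–2 mm. Next I lower it and release.

Call:
step_arm:
  targets:
    - {"tx": 0,"ty": 0,"tz": 1.2,"roll": 0,"jaw": 255}
    - {"tx": 0,"ty": 0,"tz": 2.1,"roll": 0,"jaw": 255}
    - {"tx": 0,"ty": 0,"tz": 2.5,"roll": 0,"jaw": 255}
    - {"tx": 0,"ty": 0,"tz": 2.65,"roll": 0,"jaw": 255}
    - {"tx": 0,"ty": 0,"tz": 2.65,"roll": 0,"jaw": 255}

```text
clock: 7.42
eef_pos: [0.6659, 0.2432, 0.0138]
eef_rot: [0.497, 3.102, 0.003]
wrist_force: [-0.7, 0.6, 0.4]
grip_width: 0.317
```

Call:
step_arm:
  targets:
    - {"tx": 0,"ty": 0,"tz": 0,"roll": 0,"jaw": 0}
    - {"tx": 0,"ty": 0,"tz": 0,"roll": 0,"jaw": 0}
    - {"tx": 0,"ty": 0,"tz": 0,"roll": 0,"jaw": 0}
    - {"tx": 0,"ty": 0,"tz": -4,"roll": 0,"jaw": 0}
    - {"tx": 0,"ty": 0,"tz": -8,"roll": 0,"jaw": 0}
    - {"tx": 0,"ty": 0,"tz": -10,"roll": 0,"jaw": 0}

```text
clock: 8.18
eef_pos: [0.6671, 0.2433, 0.1167]
eef_rot: [0.497, 3.098, 0.005]
wrist_force: [0.3, 0.2, 0.2]
grip_width: 0.92
```

```bash
python3 -c "
from h import *
c=ctrl.capture('side')
u,a,_=dark(c,(339.8,277.2),5,100); p=back(u,c,.048); print(u,a,p)
shift((.4926,-.0143,.12))
u,a,_=dark(c,proj([*D['s'],.022],c),6,100); print(u,a,back(u,c,.022))
a,q=crop(c,(198,420),40,10);cv2.imwrite('pics/c5.png',cv2.resize(a,(400,400)))"
```

```text
Traceback (most recent call last):
  File "h.py", line 15, in dark
    k=min((k for k in range(1,n) if s[k,4]>4),key=lambda k:np.hypot(*(ce[k]-w)))
ValueError: min() iterable argument is empty
```

```bash
python3 -c "
from h import *
c=ctrl.capture('side'); t=ctrl.capture('top')
shift((.4926,-.0140,.12),(.4926,-.014,.039))
cv2.imwrite('pics/c5.png',cv2.resize(np.hstack([c['img'],t['img']])[:,:,::-1],(800,300)))
for n,k in(('side',c),('top',t)):
  for p in((.493,-.014,.048),(*D['s'],.022)):
    try: u,a,_=dark(k,proj(p,k),6,100); print(n,u,a,back(u,k,p[2]))
    except ValueError: print(n,p,'none')"
```

```text
t 8.32 tcp [0.6662 0.2431 0.1143] grip 93.3 F [ 0.1  0.4 -0.9]
(0.4926, -0.014, 0.12) [  8.45 -29.85  -0.65]
(0.4926, -0.014, 0.039) [  8.46 -29.87   7.45]
side (0.493, -0.014, 0.048) none
side [195.4375     421.70833333] 48 [0.66533384 0.24245849 0.022     ]
top [293.11111111 265.51851852] 27 [ 0.49534079 -0.01352088  0.048     ]
top [183. 194.] 169 [0.66503942 0.242333   0.022     ]
```

View pics/c5.png

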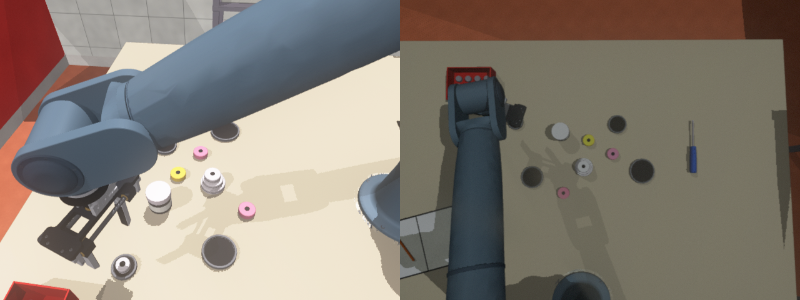

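drift_s lies in dish_s (side pixel (195,422), about 1 mm off centre), and drift_m now tops the tower. Next is drift_m.

Call:
step_arm:
  targets:
    - {"tx": 1.6,"ty": -5.7,"tz": 0,"roll": 0,"jaw": 0}
    - {"tx": 3.2,"ty": -11.4,"tz": 0,"roll": 0,"jaw": 0}
    - {"tx": 4.8,"ty": -17.1,"tz": 0,"roll": 0,"jaw": 0}
    - {"tx": 6.4,"ty": -22.8,"tz": 0,"roll": 0,"jaw": 0}
    - {"tx": 7.9,"ty": -28.3,"tz": 0,"roll": 0,"jaw": 0}
    - {"tx": 8.3,"ty": -29.9,"tz": 1.5,"roll": 0,"jaw": 0}
    - {"tx": 8.3,"ty": -29.9,"tz": 4,"roll": 0,"jaw": 0}
    - {"tx": 8.3,"ty": -29.9,"tz": 4,"roll": 0,"jaw": 0}

```text
clock: 9.32
eef_pos: [0.4913, -0.0139, 0.07]
eef_rot: [-0.497, -3.097, -0.005]
wrist_force: [-0.3, 0.7, -1.3]
grip_width: 0.998
```

```bash
python3 -c "
from h import *
shift((.4938,-.0145,.039))"
```

```text
t 9.32 tcp [ 0.4913 -0.0139  0.07  ] grip 93.8 F [-0.3  0.7 -1.3]
(0.4938, -0.0145, 0.039) [-0.27  0.02  3.1 ]
```

Call:
step_arm:
  targets:
    - {"tx": -0.2,"ty": 0,"tz": 2.2,"roll": 0,"jaw": 0}
    - {"tx": -0.2,"ty": 0,"tz": 3.1,"roll": 0,"jaw": 0}
    - {"tx": -0.2,"ty": 0,"tz": 3.1,"roll": 0,"jaw": 60}
    - {"tx": -0.2,"ty": 0,"tz": 3.1,"roll": 0,"jaw": 255}
    - {"tx": -0.2,"ty": 0,"tz": 3.1,"roll": 0,"jaw": 255}
    - {"tx": -0.2,"ty": 0,"tz": 3.1,"roll": 0,"jaw": 255}
    - {"tx": -0.2,"ty": 0,"tz": 3.1,"roll": 0,"jaw": 255}
    - {"tx": -0.2,"ty": 0,"tz": 3.1,"roll": 0,"jaw": 255}
    - {"tx": -0.2,"ty": 0,"tz": 3.1,"roll": 0,"jaw": 255}
    - {"tx": -0.2,"ty": 0,"tz": 3.1,"roll": 0,"jaw": 255}

```text
clock: 10.58
eef_pos: [0.4932, -0.0145, 0.0392]
eef_rot: [-0.497, -3.097, -0.005]
wrist_force: [-1.6, 0.5, 3.0]
grip_width: 0.444
```

Call:
step_arm:
  targets:
    - {"tx": 0,"ty": 0,"tz": 0,"roll": 0,"jaw": 255}
    - {"tx": 0,"ty": 0,"tz": 0,"roll": 0,"jaw": 255}
    - {"tx": 0,"ty": 0,"tz": 0,"roll": 0,"jaw": 255}

```text
clock: 10.95
eef_pos: [0.4932, -0.0144, 0.0392]
eef_rot: [-0.497, -3.097, -0.005]
wrist_force: [-1.0, 1.1, 1.6]
grip_width: 0.444
```

```bash
python3 -c "
from h import *
shift((.4938,-.0145,.1),(*D['m'],.1),(*D['m'],.013))"
```

```text
t 10.95 tcp [ 0.4932 -0.0144  0.0392] grip 41.7 F [-1.   1.1  1.6]
(0.4938, -0.0145, 0.1) [-0.03  0.03 -6.08]
(0.6535, -0.143, 0.1) [-19.21  -7.18  -6.21]
(0.6535, -0.143, 0.013) [-19.27  -7.2    2.49]
```

Call:
step_arm:
  targets:
    - {"tx": 0,"ty": 0,"tz": -1,"roll": 0,"jaw": 255}
    - {"tx": 0,"ty": 0,"tz": -3.5,"roll": 0,"jaw": 255}
    - {"tx": 0,"ty": 0,"tz": -6,"roll": 0,"jaw": 255}
    - {"tx": -3,"ty": -1.1,"tz": -6.2,"roll": 0,"jaw": 255}
    - {"tx": -8,"ty": -3,"tz": -6.2,"roll": 0,"jaw": 255}
    - {"tx": -13,"ty": -4.9,"tz": -6.2,"roll": 0,"jaw": 255}
    - {"tx": -17,"ty": -6.4,"tz": -5,"roll": 0,"jaw": 255}
    - {"tx": -19.2,"ty": -7.2,"tz": -2.5,"roll": 0,"jaw": 255}
    - {"tx": -19.2,"ty": -7.2,"tz": -1,"roll": 0,"jaw": 255}
    - {"tx": -19.2,"ty": -7.2,"tz": -1,"roll": 0,"jaw": 255}

```text
clock: 12.2
eef_pos: [0.6512, -0.1418, 0.0462]
eef_rot: [-0.496, -3.093, -0.006]
wrist_force: [0.4, 0.2, 0.1]
grip_width: 0.445
```

```bash
python3 -c "
from h import *
shift((*D['m'],.013))
c=ctrl.capture('side'); o=ctrl.get_obs()['eef_pos']
s=10; a,q=crop(c,(265,225),40,s); b,_=crop(c,(340,280),40,s)
circ(a,c,[*D['m'],.006],.030,(0,255,0),s,q)
for z in (-.007,.009): circ(a,c,o+[0,0,z],.022,(255,0,0),s,q)
cv2.imwrite('pics/c6.png',cv2.resize(np.hstack([a,b]),(800,400)))"
```

```text
t 12.2 tcp [ 0.6512 -0.1418  0.0462] grip 41.8 F [0.4 0.2 0.1]
(0.6535, -0.143, 0.013) [-0.29 -0.05  3.32]
```

View pics/c6.png

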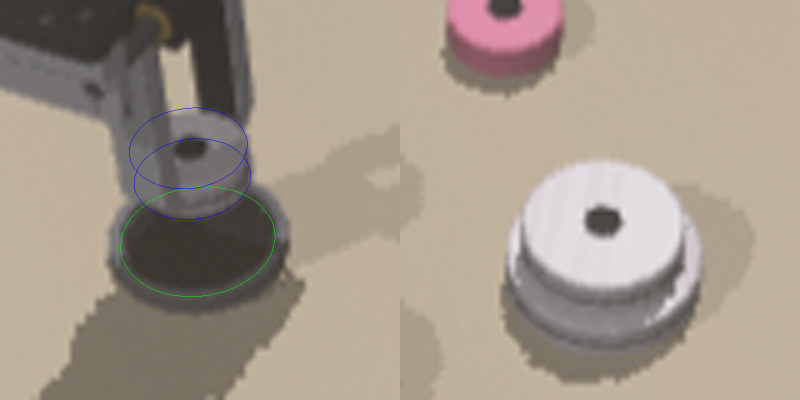

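drift_m hangs level above dish_m, in line with it. drift_l's spot shows at about side (341,284). Next I lower and release drift_m.

Call:
step_arm:
  targets:
    - {"tx": -0.2,"ty": 0,"tz": 1.5,"roll": 0,"jaw": 255}
    - {"tx": -0.2,"ty": 0,"tz": 2.7,"roll": 0,"jaw": 255}
    - {"tx": -0.2,"ty": 0,"tz": 3.2,"roll": 0,"jaw": 255}
    - {"tx": -0.2,"ty": 0,"tz": 3.35,"roll": 0,"jaw": 255}
    - {"tx": -0.2,"ty": 0,"tz": 3.35,"roll": 0,"jaw": 255}

```text
clock: 12.88
eef_pos: [0.6539, -0.1425, 0.0142]
eef_rot: [-0.496, -3.095, -0.005]
wrist_force: [0.6, 0.4, -0.2]
grip_width: 0.447
```

Call:
step_arm:
  targets:
    - {"tx": 0,"ty": 0,"tz": 0,"roll": 0,"jaw": 0}
    - {"tx": 0,"ty": 0,"tz": 0,"roll": 0,"jaw": 0}
    - {"tx": 0,"ty": 0,"tz": 0,"roll": 0,"jaw": 0}
    - {"tx": 0,"ty": 0,"tz": -4,"roll": 0,"jaw": 0}
    - {"tx": 0,"ty": 0,"tz": -8,"roll": 0,"jaw": 0}
    - {"tx": 0,"ty": 0,"tz": -8,"roll": 0,"jaw": 0}

```text
clock: 13.62
eef_pos: [0.6571, -0.144, 0.0987]
eef_rot: [0.497, 3.101, 0.003]
wrist_force: [0.4, 0.4, 0.6]
grip_width: 0.991
```

```bash
python3 -c "
from h import *
c=ctrl.capture('side'); t=ctrl.capture('top')
shift((.493,-.0145,.09))
for n,k in(('side',c),('top',t)):
  for p in((.493,-.0145,.032),(*D['m'],.022)):
    for th in (75,100,130):
     try: u,a,_=dark(k,proj(p,k),6,th); print(n,th,u,a,back(u,k,p[2]))
     except ValueError: print(n,p,'none')"
```

```text
t 13.72 tcp [ 0.6542 -0.1428  0.094 ] grip 94.4 F [ 0.5  0.2 -0.8]
(0.493, -0.0145, 0.09) [19.31  7.16  0.56]
side (0.493, -0.0145, 0.032) none
side 100 [340.26086957 283.60869565] 23 [ 0.49191017 -0.01522108  0.032     ]
side 130 [340.09090909 283.84848485] 33 [ 0.49214145 -0.01467309  0.032     ]
side 75 [263.33333333 226.06666667] 15 [ 0.6536889  -0.14468679  0.022     ]
side 100 [263.4  226.24] 25 [ 0.65346072 -0.14423797  0.022     ]
side 130 [263.21052632 226.23684211] 38 [ 0.65382496 -0.14420208  0.022     ]
top 75 [294.03571429 267.03571429] 168 [ 0.49224856 -0.01496115  0.032     ]
top 100 [294. 267.] 169 [ 0.49233125 -0.01487992  0.032     ]
top 130 [294. 267.] 169 [ 0.49233125 -0.01487992  0.032     ]
top 75 [344.25 203.5 ] 12 [ 0.63955513 -0.13287954  0.022     ]
top 100 [348. 198.] 169 [ 0.65245045 -0.14184497  0.022     ]
top 130 [348. 198.] 169 [ 0.65245045 -0.14184497  0.022     ]
```

drift_m is down in dish_m, about 1–2 mm off centre. Next is drift_l at about (.4925,-.014).

Call:
step_arm:
  targets:
    - {"tx": 5,"ty": 1.9,"tz": 0,"roll": 0,"jaw": 0}
    - {"tx": 10.5,"ty": 3.9,"tz": 0,"roll": 0,"jaw": 0}
    - {"tx": 16,"ty": 5.9,"tz": 0,"roll": 0,"jaw": 0}
    - {"tx": 19.3,"ty": 7.2,"tz": 1,"roll": 0,"jaw": 0}
    - {"tx": 19.3,"ty": 7.2,"tz": 3,"roll": 0,"jaw": 0}
    - {"tx": 19.3,"ty": 7.2,"tz": 3,"roll": 0,"jaw": 0}
    - {"tx": 19.3,"ty": 7.2,"tz": 3,"roll": 0,"jaw": 0}

```text
clock: 14.6
eef_pos: [0.4931, -0.0142, 0.0652]
eef_rot: [-0.496, -3.094, -0.005]
wrist_force: [-0.0, -0.9, 0.0]
grip_width: 0.999
```

```bash
python3 -c "
from h import *
shift((.4925,-.014,.023))"
```

```text
t 14.6 tcp [ 0.4931 -0.0142  0.0652] grip 93.9 F [-0.  -0.9  0. ]
(0.4925, -0.014, 0.023) [ 0.03 -0.01  4.22]
```

Call:
step_arm:
  targets:
    - {"tx": 0,"ty": 0,"tz": 2.5,"roll": 0,"jaw": 0}
    - {"tx": 0,"ty": 0,"tz": 3.8,"roll": 0,"jaw": 0}
    - {"tx": 0,"ty": 0,"tz": 4.2,"roll": 0,"jaw": 0}
    - {"tx": 0,"ty": 0,"tz": 4.2,"roll": 0,"jaw": 60}
    - {"tx": 0,"ty": 0,"tz": 4.2,"roll": 0,"jaw": 255}
    - {"tx": 0,"ty": 0,"tz": 4.2,"roll": 0,"jaw": 255}
    - {"tx": 0,"ty": 0,"tz": 4.2,"roll": 0,"jaw": 255}
    - {"tx": 0,"ty": 0,"tz": 4.2,"roll": 0,"jaw": 255}
    - {"tx": 0,"ty": 0,"tz": 4.2,"roll": 0,"jaw": 255}
    - {"tx": 0,"ty": 0,"tz": 4.2,"roll": 0,"jaw": 255}

```text
clock: 15.85
eef_pos: [0.493, -0.014, 0.0235]
eef_rot: [-0.496, -3.095, -0.006]
wrist_force: [-0.0, 0.4, 2.8]
grip_width: 0.573
```

Call:
step_arm:
  targets:
    - {"tx": 0,"ty": 0,"tz": 0,"roll": 0,"jaw": 255}
    - {"tx": 0,"ty": 0,"tz": 0,"roll": 0,"jaw": 255}

```text
clock: 16.1
eef_pos: [0.493, -0.014, 0.0235]
eef_rot: [-0.496, -3.095, -0.006]
wrist_force: [-0.3, 0.5, 2.0]
grip_width: 0.574
```

```bash
python3 -c "
from h import *
shift((*D['l'],.09),(*D['l'],.013))"
```

```text
t 16.1 tcp [ 0.493  -0.014   0.0235] grip 54.0 F [-0.3  0.5  2. ]
(0.4572, 0.18, 0.09) [ 9.52 17.32 -6.53]
(0.4572, 0.18, 0.013) [ 9.46 17.31  1.17]
```

Call:
step_arm:
  targets:
    - {"tx": 0,"ty": 0,"tz": -1,"roll": 0,"jaw": 255}
    - {"tx": 0,"ty": 0,"tz": -3.5,"roll": 0,"jaw": 255}
    - {"tx": 0,"ty": 0,"tz": -6,"roll": 0,"jaw": 255}
    - {"tx": 1.5,"ty": 2.7,"tz": -6.5,"roll": 0,"jaw": 255}
    - {"tx": 4,"ty": 7.3,"tz": -6.5,"roll": 0,"jaw": 255}
    - {"tx": 6.5,"ty": 11.9,"tz": -6.5,"roll": 0,"jaw": 255}
    - {"tx": 8.6,"ty": 15.7,"tz": -5,"roll": 0,"jaw": 255}
    - {"tx": 9.5,"ty": 17.3,"tz": -2.5,"roll": 0,"jaw": 255}
    - {"tx": 9.5,"ty": 17.3,"tz": -2,"roll": 0,"jaw": 255}
    - {"tx": 9.5,"ty": 17.3,"tz": -2,"roll": 0,"jaw": 255}

```text
clock: 17.35
eef_pos: [0.4571, 0.1794, 0.0449]
eef_rot: [-0.497, -3.094, -0.005]
wrist_force: [-0.3, -0.4, -0.8]
grip_width: 0.57
```

```bash
python3 -c "
from h import *
shift((*D['l'],.013))
c=ctrl.capture('side'); o=ctrl.get_obs()['eef_pos']
s=8; a,q=crop(c,(350,390),50,s); b,_=crop(c,(340,290),50,s)
circ(a,c,[*D['l'],.006],.036,(0,255,0),s,q)
for z in (-.007,.009): circ(a,c,o+[0,0,z],.028,(255,0,0),s,q)
cv2.imwrite('pics/c7.png',cv2.resize(np.hstack([a,b]),(800,400)))"
```

```text
t 17.35 tcp [0.4571 0.1794 0.0449] grip 53.6 F [-0.3 -0.4 -0.8]
(0.4572, 0.18, 0.013) [-0.01  0.06  3.19]
```

View pics/c7.png

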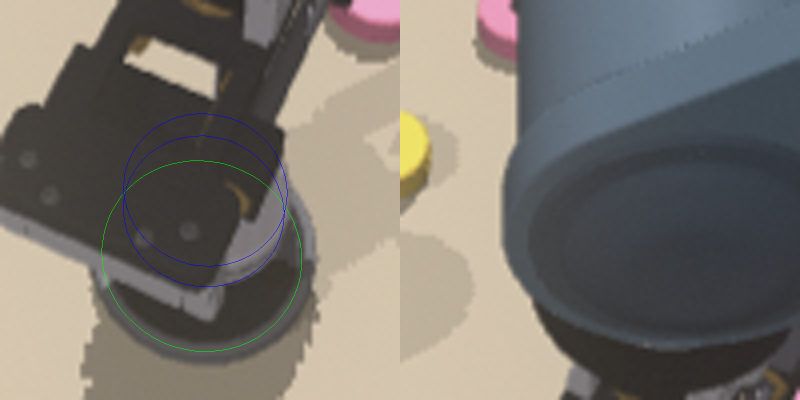

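drift_l is held inside the dish_l outline (right edge as predicted). The tower itself is hidden behind the arm. Next I lower it.

Call:
step_arm:
  targets:
    - {"tx": 0,"ty": 0,"tz": 1.5,"roll": 0,"jaw": 255}
    - {"tx": 0,"ty": 0,"tz": 2.6,"roll": 0,"jaw": 255}
    - {"tx": 0,"ty": 0,"tz": 3.05,"roll": 0,"jaw": 255}
    - {"tx": 0,"ty": 0,"tz": 3.2,"roll": 0,"jaw": 255}
    - {"tx": 0,"ty": 0,"tz": 3.2,"roll": 0,"jaw": 255}

```text
clock: 18.02
eef_pos: [0.4578, 0.1794, 0.0135]
eef_rot: [-0.498, -3.096, -0.006]
wrist_force: [-0.1, -0.6, -0.6]
grip_width: 0.574
```

Call:
step_arm:
  targets:
    - {"tx": 0,"ty": 0,"tz": 0,"roll": 0,"jaw": 0}
    - {"tx": 0,"ty": 0,"tz": 0,"roll": 0,"jaw": 0}
    - {"tx": 0,"ty": 0,"tz": 0,"roll": 0,"jaw": 0}
    - {"tx": 0,"ty": 0,"tz": 0,"roll": 0,"jaw": 0}
    - {"tx": 0,"ty": 0,"tz": -4,"roll": 0,"jaw": 0}
    - {"tx": 0,"ty": 0,"tz": -8,"roll": 0,"jaw": 0}
    - {"tx": 0,"ty": 0,"tz": -8,"roll": 0,"jaw": 0}

```text
clock: 18.9
eef_pos: [0.4609, 0.1795, 0.0969]
eef_rot: [0.499, 3.101, 0.01]
wrist_force: [-0.1, 0.2, 0.1]
grip_width: 0.999
```

```bash
python3 -c "
from h import *
t=ctrl.capture('top')
shift((.493,-.014,.06))
b,_=crop(t,(260,270),50,8); cv2.imwrite('pics/c8.png',cv2.resize(b,(500,500)))
u,a,_=dark(t,proj((.493,-.0135,.016),t),4,100); print(u,a,back(u,t,.016))"
```

```text
t 18.95 tcp [0.4593 0.1792 0.0948] grip 93.9 F [-0.3 -0.2 -0.4]
(0.493, -0.014, 0.06) [ -9.27 -17.3    3.37]
[293.70833333 267.        ] 24 [ 0.49269911 -0.01357636  0.016     ]
```

View pics/c8.png

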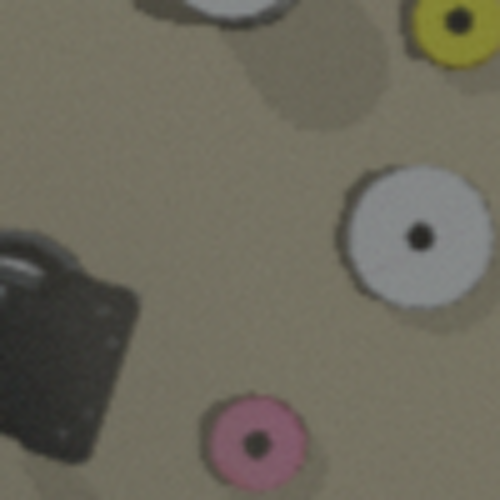

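drift_xl lies alone and flat, spot at top (294,267), which is (.4927,-.0136). I go there next, keeping the tips high until I have crossed the pink disc.

Call:
step_arm:
  targets:
    - {"tx": -2.5,"ty": -4.7,"tz": 0,"roll": 0,"jaw": 0}
    - {"tx": -5,"ty": -9.3,"tz": 0,"roll": 0,"jaw": 0}
    - {"tx": -7.5,"ty": -14,"tz": 0,"roll": 0,"jaw": 0}
    - {"tx": -9.2,"ty": -17.3,"tz": 1,"roll": 0,"jaw": 0}
    - {"tx": -9.2,"ty": -17.3,"tz": 4,"roll": 0,"jaw": 0}
    - {"tx": -9.2,"ty": -17.3,"tz": 4,"roll": 0,"jaw": 0}
    - {"tx": -9.2,"ty": -17.3,"tz": 4,"roll": 0,"jaw": 0}

```text
clock: 19.82
eef_pos: [0.4919, -0.0133, 0.0534]
eef_rot: [-0.497, -3.098, -0.008]
wrist_force: [-0.0, 0.3, -0.2]
grip_width: 1.003
```

```bash
python3 -c "
from h import *
shift((.4927,-.0138,.0075))"
```

```text
t 19.82 tcp [ 0.4919 -0.0133  0.0534] grip 94.3 F [-0.   0.3 -0.2]
(0.4927, -0.0138, 0.0075) [-0.11 -0.04  4.59]
```

Call:
step_arm:
  targets:
    - {"tx": -0.1,"ty": 0,"tz": 2.5,"roll": 0,"jaw": 0}
    - {"tx": -0.1,"ty": 0,"tz": 4,"roll": 0,"jaw": 0}
    - {"tx": -0.1,"ty": 0,"tz": 4.6,"roll": 0,"jaw": 0}
    - {"tx": -0.1,"ty": 0,"tz": 4.6,"roll": 0,"jaw": 0}
    - {"tx": -0.1,"ty": 0,"tz": 4.6,"roll": 0,"jaw": 255}
    - {"tx": -0.1,"ty": 0,"tz": 4.6,"roll": 0,"jaw": 255}
    - {"tx": -0.1,"ty": 0,"tz": 4.6,"roll": 0,"jaw": 255}
    - {"tx": -0.1,"ty": 0,"tz": 4.6,"roll": 0,"jaw": 255}
    - {"tx": -0.1,"ty": 0,"tz": 4.6,"roll": 0,"jaw": 255}
    - {"tx": -0.1,"ty": 0,"tz": 4.6,"roll": 0,"jaw": 255}

```text
clock: 21.08
eef_pos: [0.493, -0.0135, 0.0078]
eef_rot: [-0.497, -3.098, -0.008]
wrist_force: [-1.4, -0.4, 4.0]
grip_width: 0.702
```

Call:
step_arm:
  targets:
    - {"tx": 0,"ty": 0,"tz": 0,"roll": 0,"jaw": 255}
    - {"tx": 0,"ty": 0,"tz": 0,"roll": 0,"jaw": 255}

```text
clock: 21.32
eef_pos: [0.493, -0.0135, 0.0078]
eef_rot: [-0.497, -3.098, -0.007]
wrist_force: [-1.3, -0.0, 1.6]
grip_width: 0.701
```

```bash
python3 -c "
from h import *
shift((*D['xl'],.07),(*D['xl'],.013))"
```

```text
t 21.32 tcp [ 0.493  -0.0135  0.0078] grip 65.9 F [-1.3 -0.   1.6]
(0.4753, -0.233, 0.07) [ -5.16 -21.38  -6.33]
(0.4753, -0.233, 0.013) [ -5.19 -21.4   -0.63]
```

Call:
step_arm:
  targets:
    - {"tx": 0,"ty": 0,"tz": -1,"roll": 0,"jaw": 255}
    - {"tx": 0,"ty": 0,"tz": -3.5,"roll": 0,"jaw": 255}
    - {"tx": 0,"ty": 0,"tz": -6.5,"roll": 0,"jaw": 255}
    - {"tx": -0.7,"ty": -3,"tz": -7,"roll": 0,"jaw": 255}
    - {"tx": -1.9,"ty": -8,"tz": -7,"roll": 0,"jaw": 255}
    - {"tx": -3.1,"ty": -13,"tz": -7,"roll": 0,"jaw": 255}
    - {"tx": -4.3,"ty": -18,"tz": -6.5,"roll": 0,"jaw": 255}
    - {"tx": -5.2,"ty": -21.4,"tz": -4.5,"roll": 0,"jaw": 255}
    - {"tx": -5.2,"ty": -21.4,"tz": -4,"roll": 0,"jaw": 255}
    - {"tx": -5.2,"ty": -21.4,"tz": -4,"roll": 0,"jaw": 255}

```text
clock: 22.58
eef_pos: [0.475, -0.2321, 0.0461]
eef_rot: [-0.497, -3.097, -0.01]
wrist_force: [-0.2, -0.1, -1.4]
grip_width: 0.701
```

```bash
python3 -c "
from h import *
shift((*D['xl'],.013))
c=ctrl.capture('side'); o=ctrl.get_obs()['eef_pos']
s=8; a,q=crop(c,(360,205),50,s); b,q2=crop(c,(350,400),50,s)
circ(a,c,[*D['xl'],.006],.042,(0,255,0),s,q)
for z in (-.007,.009): circ(a,c,o+[0,0,z],.034,(255,0,0),s,q)
cv2.imwrite('pics/c9.png',cv2.resize(np.hstack([a,b]),(800,400)))
u,n,_=dark(c,proj((*D['l'],.022),c),7,100);print(u,n,back(u,c,.022))"
```

```text
t 22.57 tcp [ 0.475  -0.2321  0.0461] grip 65.9 F [-0.2 -0.1 -1.4]
(0.4753, -0.233, 0.013) [-0.08 -0.09  3.31]
[350.90196078 396.62745098] 51 [0.45639735 0.17840046 0.022     ]
```

View pics/c9.png

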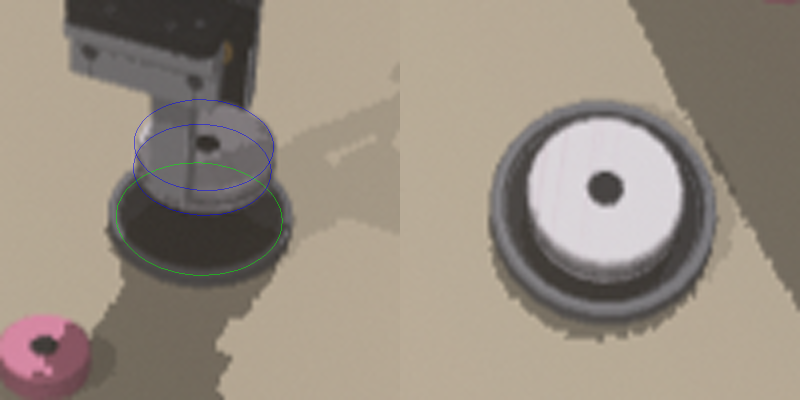

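drift_l sits flat and centred in dish_l (side (351,397)). drift_xl is lined up over dish_xl. Next I lower and release it.

Call:
step_arm:
  targets:
    - {"tx": -0.1,"ty": -0.1,"tz": 1.5,"roll": 0,"jaw": 255}
    - {"tx": -0.1,"ty": -0.1,"tz": 2.7,"roll": 0,"jaw": 255}
    - {"tx": -0.1,"ty": -0.1,"tz": 3.15,"roll": 0,"jaw": 255}
    - {"tx": -0.1,"ty": -0.1,"tz": 3.3,"roll": 0,"jaw": 255}
    - {"tx": -0.1,"ty": -0.1,"tz": 3.3,"roll": 0,"jaw": 255}

```text
clock: 23.25
eef_pos: [0.4763, -0.2333, 0.0138]
eef_rot: [-0.496, -3.099, -0.008]
wrist_force: [-0.5, 0.8, -1.1]
grip_width: 0.7
```

Call:
step_arm:
  targets:
    - {"tx": 0,"ty": 0,"tz": 0,"roll": 0,"jaw": 0}
    - {"tx": 0,"ty": 0,"tz": 0,"roll": 0,"jaw": 0}
    - {"tx": 0,"ty": 0,"tz": 0,"roll": 0,"jaw": 0}
    - {"tx": 0,"ty": 0,"tz": 0,"roll": 0,"jaw": 0}
    - {"tx": 0,"ty": 0,"tz": -4,"roll": 0,"jaw": 0}
    - {"tx": 0,"ty": 0,"tz": -10,"roll": 0,"jaw": 0}
    - {"tx": 0,"ty": 0,"tz": -15,"roll": 0,"jaw": 0}
    - {"tx": 0,"ty": 0,"tz": -15,"roll": 0,"jaw": 0}

```text
clock: 24.25
eef_pos: [0.4792, -0.2361, 0.1689]
eef_rot: [0.495, 3.097, 0.0]
wrist_force: [0.3, -0.8, 0.3]
grip_width: 0.999
```

```bash
python3 -c "
from h import *
c=ctrl.capture('side'); save(c,'fin'); shift()
for k in D:
  u,n,_=dark(c,proj((*D[k],.022),c),6,110);print(k,u.round(1),n,(back(u,c,.022)[:2]-D[k]).round(4))
for t in('grease_jar','screwdriver'): print(t,ctrl.pinpoint(c,t)[:1])"
```

```text
t 24.3 tcp [ 0.4777 -0.2349  0.1658] grip 94.0 F [-0.9  0.2 -1. ]
xl [359.8 202. ] 16 [-0.0002 -0.0028]
l [350.9 396.6] 51 [-0.0008 -0.0016]
m [263.2 226.2] 18 [ 0.0003 -0.0012]
s [195.4 421.6] 56 [ 0.0002 -0.0005]
grease_jar [{'position': [257.5, 329.8], 'p': 0.9}]
screwdriver [{'position': [327.3, 154.3], 'p': 0.93}]
```

View pics/fin.png

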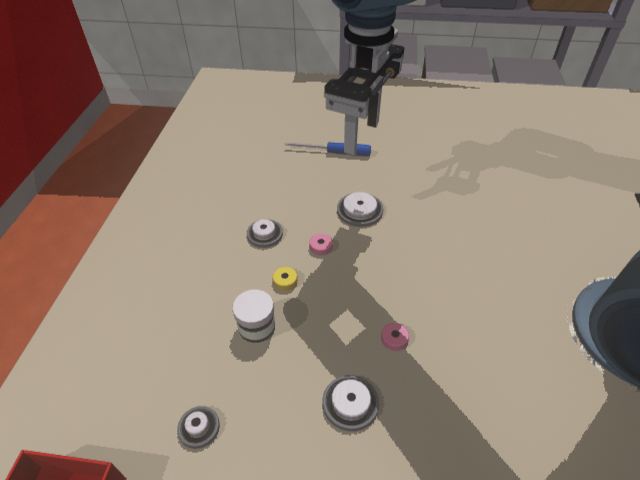

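All four drifts sit flat and centred in their own dishes. The jar (254,315) and the screwdriver (330,148) are where they were, and the gripper is clear.

```bash
python3 -c "
from h import *
print(ctrl.sign_off())"
```

```text
the job is handed in; nothing more can be done
None
```

The tower is apart and each drift lies flat in its own dish, smallest in smallest up to largest in largest. I handed the job in at about 24 s on the robot's clock; sign-off gives no verdict.

- **Final check:** in the last side picture the drift centres were 0.5 to 2.8 mm from my measured dish centres, against the 10 mm allowed. The worst was drift_xl in dish_xl. The gripper was open and clear of everything.
- **Bystanders:** the grease jar, the screwdriver and the pink and yellow look-alikes looked unmoved. The network's screwdriver point moved about 4 pixels from the first picture, but the gripper partly hid it in the last one, and to the eye it had not moved.
- **What disagreed:**
  - My dish positions from the two cameras differed by up to about 7 mm because of shadows and rims, so I used values between the two and checked them against overlays.
  - The gripper read about 2 mm narrower than each drift's true diameter, the same way every time.
  - One call was refused because a row left out the roll value or asked for too large a shift; nothing moved. One measuring script failed because the arm hid the tower, so I measured again from the top camera.

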